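# Prop the incubator hatch open

## Robot

A 6-joint arm with a two-finger parallel gripper is mounted at the origin on the work surface. World frame = base frame: x ahead of the robot, y to its left, z up, the work surface at z = 0. Lengths are in mm, angles in rad, forces in N, time in s.
With the tool pointing down it reaches from about 350 to 725 mm from the base axis. Payload 4.3 kg.
Tool frame: the origin (TCP) lies between the finger pads; the fingertips stand 14 mm ahead of it and the grasp point (between the pads) lies 5 mm behind it; z points along the fingers, y is the line along which they close (so a half turn about z gives the same grasp; the last joint's range is limited). The gripper opens to 85 mm and grips with 20 to 120 N. Pads are 22 mm wide; open, the fingers measure 114 mm over their backs; the gripper's body (76 mm by 85 mm) begins 54 mm behind the grasp point. The pads swing forward as they close: fully open they stand 13 mm farther back than shut.
Start: joints at [-1.309, 0.377, 0.081, 1.274, 0, 1.46], TCP at [208.906, -535.746, 245.329] pointing down, gripper open.
Joint ranges: [-2.72, 2.72], [-0.84, 1.66], [-1.02, 1.22], [-1.77, 2.12], [-1.37, 1.28], [-3.14, 3.14]. Speed limits (rad/s): [2.57, 2.57, 3.14, 3.14, 3.14, 3.14].

## Interface

Orientations are given as a 3x3 rotation matrix whose columns are the frame's x, y, z axes.
In Python, from cell import telemetry, vision, job gives the robot as it stands. The module is installed in compiled form; this text tells all that it offers.
- The arm moves only by the tool step_arm, never from a script. Its argument "plan" is a list of rows, each an object with "xyz": the shift along the tool's x, y, z in units of 50 mm (1.0 is 50 mm), a list of three; "roll": the turn about the tool's z in units of 8 degrees (1.0 is 8 degrees); "hand": the closure, from 0 (fully open) to 1 (shut). A call has 1 to 12 rows; each row is the pose to reach, as a shift and turn from the pose commanded when the call began, along the tool's axes at that moment; what a row does not reach only later rows make up. A row lasts 1/8 s, in which the tool goes at most 62.5 mm and 10.7 degrees, less where a joint would pass 70% of its speed; a pose out of reach is approached as far as the arm can. A call with a gripper value outside its range is refused whole. The fingers move at their own pace and stop on an object; "newtons" is the grip in N (left out, the last holds). Time passes only in rows, so rows that repeat a pose let the fingers close. It gives the time, the measured TCP pose, the force, the opening and the grip force at its end, in the units of the state.
- telemetry.state(): the state, without advancing time (a new reading comes with each control period).
- vision.grab_frame(name): name is "scene" or "side" or "wrist"; returns a dict with "pixels" (384x512x3 uint8, blue, green, red), "camera_matrix" (3x3 intrinsics, pixels), "k1" (the pictures are not rectified: a ray, as slopes to the right and down, at radius r is drawn at 1 + k1 r^2 times it, then the intrinsics apply), "R" (3x3) and "t" (3): a world point X has camera coordinates R X + t; the wrist camera has in their place "tool_from_camera" (4x4, takes a point from camera to tool coordinates, whose origin is the TCP and whose axes are the flange's). Camera axes: x right, y down, z forward; pixel columns grow to the right and rows downward; lengths in mm; the calibration is good to about 2 mm. A picture is of the moment at which its call begins: read the wrist's pose just before it. There is no depth.
- job.finish_job(): hands the job in; it is judged then, once.
The state is a dict: "time_s": time; "qpos": joint angles; "joint_vel": joint speeds; "effort": joint torques, N m; "eef_pos": TCP position; "tcp_rot": TCP orientation; "contact_force": force on the tool from outside, world axes, zero at the start; "torque": the same for the moment, N m; "gripper_width": finger opening in mm; "grasp_force": force on a finger pad.
Only numpy, scipy, OpenCV 4.12 (cv2) and the standard library are available. Lean on these libraries where they do the work, as an engineer would, in place of code of your own. Each camera call takes 0.05 s, during which the arm holds its last target. There are 200 camera calls.

## Task

The eggs need airing: swing the red-handled prop rod up out of its clip, right over until it leans on its stop, and then bring the incubator's wide-open lid gently down so that the red slot on the lid settles on the rod's tip and the rod holds the lid open. Do not let the lid fall past the rod, and leave the black egg-turning lever and the tray of eggs alone.

Things in the scene. Friction and masses are not known exactly. Their poses are not given: they have to be found in the camera images.
- incubator: Cream-and-grey egg incubator fixed on the table, 340 (x) x 460 (y) x 100 mm high; origin: centre of its underside; z up, x away from the robot, y to the left (at yaw 0). Its top deck is 100 mm above the origin. A square hatch in the deck has a smoky clear lid hinged at the hatch's right (-y) side: hinge line along x at y = -100, z = 118 mm. The prop rod's pivot is at x = -55, y = 41, z = 130 mm; its black clip stands at y = 111.
- prop_rod (a joint): Angle of the prop rod about its pivot (axis along the incubator's x), rad: 0 = lying level along +y in its open-topped clip (nothing to release); it swings up over its pivot, 1.57 = upright, and ends against a stop at 1.87, leaning a little towards the lid's hinge. Light and nearly free: let go before upright it falls back; past upright it stays on its stop.
- rod_grip (a point): Middle of the rod's red handle, a free-turning sleeve 16 mm thick and 44 mm long that stands out sideways from the rod, its length along the incubator's x, on the robot's side of the rod. It is 95 mm from the pivot line and 65 mm (towards -x) from the rod; 30 mm above the deck when the rod lies in its clip. The point's axes turn with the rod: x along the handle, y along the rod from pivot to tip.
- rod_tip (a point): Centre of the rod's red ball tip, 12 mm in diameter, 121 mm from the pivot.
- lid (a joint): Opening angle of the lid about its hinge, rad: 0 = shut, 1.57 = upright, stop at 1.9. It stands at 1.5 to 1.8 at the start. A friction hinge keeps it where it is left while it is more than about 1.3 open; below about 1.2 its weight makes it sink slowly by itself, with nothing but the rod to stop it. Resting on the propped rod it reads about 0.92. Moving it takes only 1 to 3 N at the free edge.
- slot (a point): Inside of the red slotted lug under the lid's overhanging front corner (on the robot's side), the place for the centre of the rod's ball tip. On the lid, 165 mm from the hinge line, 6 mm under the bar. The slot lies in the same vertical plane as the rod, so with the rod on its stop the lid need only swing down. Axes turn with the lid: x along the hinge, y from hinge to free edge, z out of the lid's outer face.
- lid_bar (a point): Middle of the grey bar along the lid's free edge, good for pushing: 22 mm wide along the lid, 16 mm thick, its length along the hinge direction, from 79 mm to the robot's side of this point to 125 mm beyond it; 165 mm from the hinge line and 8 mm out of the lid's lower plane. With the lid open the bar is its top edge; push it from its outer (-y) face towards +y. Axes as for the slot.
- turn_lever (a joint): Bystander: black ball-headed egg-turning lever on the right front of the incubator's deck, about 85 mm high; 0 rad at the start. Leave it.
- egg_tray: Bystander: grey tray, 130 x 110 x 30 mm, with four cream eggs standing to 81 mm, to the right of the incubator; origin at the centre of its underside. Leave it.

How it is judged:
By the outcome, as a careful person would: the job done as asked, in the order asked, and still so for the second after the job is handed in, with the robot touching nothing.
It also fails if it takes over 53 s, if anything falls off the work surface, if the arm or the gripper's body presses on something with over 40 N, if the wrist force passes 120 N, or if a joint passes its speed limit or range.

## Working session

There is one attempt and no reset: what is moved stays moved. The work goes in short steps, Python scripts to look and compute and a tool call to move; the robot and the scene stay as the last step left them, time stands still between calls to the robot, and variables do not carry over. Pictures are saved under pics/ and viewed, at most 10 in all, crops included, and the job is handed in when it is done.

Besides the shell and the picture viewer there is one more tool, called after "Call:" as a command line: name --argument value ..., lists and objects as JSON in quotes. step_arm: Moves the arm, as the interface text tells. Its arguments: {"type":"object","properties":{"plan":{"type":"array","items":{"type":"object","properties":{"xyz":{"type":"array","items":{"type":"number"}},"roll":{"type":"number"},"hand":{"type":"number"}}}},"newtons":{"type":"number"}},"required":["plan"]}

```bash
mkdir -p pics; python3 - <<'E'
from cell import telemetry, vision
import cv2,json,numpy as np
s=telemetry.state();print(s['time_s'],s['eef_pos'],s['tcp_rot'],s['gripper_width'])
for n in ('scene','side'):
    f=vision.grab_frame(n);cv2.imwrite(f'pics/{n}0.png',f['pixels'])
    np.savez(f'{n}0.npz',**f);print(n,f['camera_matrix'],f['k1'],f['R'],f['t'])
E
```

```text
0.0 [ 208.74510954 -535.09776211  244.34786491] [[ 9.31671402e-01  3.63301704e-01 -5.21024346e-04]
 [ 3.63301998e-01 -9.31669295e-01  1.99546837e-03]
 [ 2.39534674e-04 -2.04841000e-03 -9.99997873e-01]] 85.22378852217221
scene [[356.31370091   0.         255.99130395]
 [  0.         356.31370091 184.66254539]
 [  0.           0.           1.        ]] 0.014380015448784672 [[ 0.21892588  0.9756801  -0.01094506]
 [ 0.76318175 -0.17821258 -0.62112309]
 [-0.60796799  0.12762685 -0.78363659]] [  31.84447889 -382.36826792 1309.286534  ]
side [[414.26260839   0.         255.92714281]
 [  0.         414.26260839 188.52681239]
 [  0.           0.           1.        ]] -0.03155421117514347 [[-0.91032553 -0.41344839  0.01917967]
 [-0.2782455   0.57701613 -0.76787488]
 [ 0.30640966 -0.70435276 -0.64031267]] [463.21765113 320.57524845 958.29632101]
```

View pics/scene0.png

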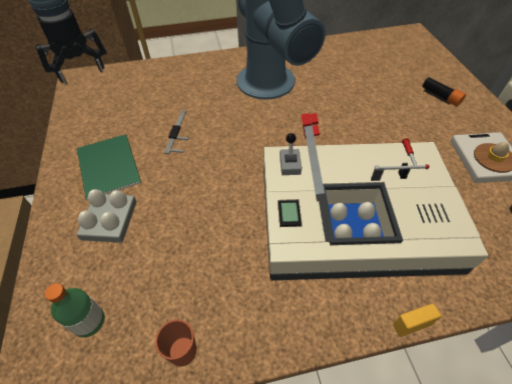

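View pics/side0.png

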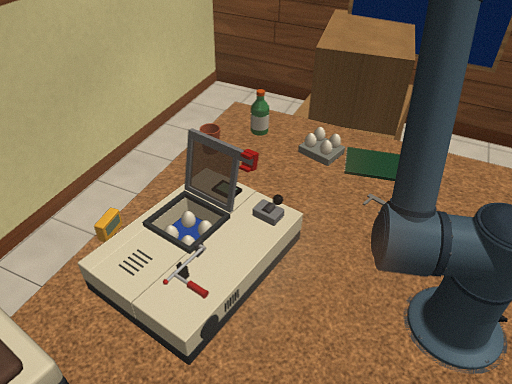

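The scene view shows the incubator at the centre right. The red handle is at about (408,147), the ball tip at (427,167), and the lid edge-on from (310,125) to (320,195), with its red lug at (311,122). In the side view the handle is at about (198,289), the ball at (166,282), and the lid stands open with its bar along the top from (190,132) to (240,160) and the lug at (248,160).

```bash
cat > h.py <<'E'
import numpy as np, cv2
def load(n): return dict(np.load(n,allow_pickle=True))
def ray(f,p):
    K=f['camera_matrix'];d=(np.array(p,float)-K[:2,2])/K[0,0];k=float(f['k1']);u=d.copy()
    for _ in range(10): u=d/(1+k*(u@u))
    R=f['R'];v=R.T@np.array([u[0],u[1],1]);return -R.T@f['t'],v/np.linalg.norm(v)
def plane(f,p,z):
    c,v=ray(f,p);return c+v*(z-c[2])/v[2]
def proj(f,X):
    c=f['R']@np.array(X,float)+f['t'];u=c[:2]/c[2];u=u*(1+float(f['k1'])*(u@u));return u*f['camera_matrix'][0,0]+f['camera_matrix'][:2,2]
def tri(a,p,b,q):
    c1,v1=ray(a,p);c2,v2=ray(b,q)
    s,*_=np.linalg.lstsq(np.c_[v1,-v2],c2-c1,rcond=None)
    x=c1+s[0]*v1;y=c2+s[1]*v2;return (x+y)/2,np.linalg.norm(x-y)
def red(img,amin=4):
    h=cv2.cvtColor(img,cv2.COLOR_BGR2HSV)
    m=(((h[...,0]<6)|(h[...,0]>172))&(h[...,1]>150)&(h[...,2]>60)).astype(np.uint8)
    n,l,s,c=cv2.connectedComponentsWithStats(m)
    out=[]
    for i in range(1,n):
        if s[i,4]<amin: continue
        ys,xs=np.where(l==i);P=np.c_[xs,ys].astype(float);mu=P.mean(0)
        d=np.linalg.svd(P-mu,full_matrices=False)[2][0] if len(P)>2 else np.array([1,0]);t=(P-mu)@d
        out.append((s[i,4],mu.round(1),(mu+d*t.min()).round(1),(mu+d*t.max()).round(1)))
    return out
E
python3 - <<'E'
from h import *
F={n:load(n+'0.npz') for n in('scene','side')}
for n,f in F.items():
    print(n)
    for r in red(f['pixels']): print(*r)
    h=cv2.cvtColor(f['pixels'],cv2.COLOR_BGR2HSV)
    m=((h[...,0]>15)&(h[...,0]<40)&(h[...,1]<75)&(h[...,2]>195 if n=='scene' else h[...,2]>165)).astype(np.uint8)
    if n=='side': m[:150]=0
    m=cv2.morphologyEx(m,cv2.MORPH_CLOSE,np.ones((5,5)))
    cs,_=cv2.findContours(m,cv2.RETR_EXTERNAL,cv2.CHAIN_APPROX_NONE)
    c=max(cs,key=cv2.contourArea);a=cv2.approxPolyDP(cv2.convexHull(c),5,True)[:,0]
    print('deck',cv2.contourArea(c),[(tuple(map(int,p)),plane(f,p,100)[:2].round(0).tolist()) for p in a])
    cv2.imwrite(f'pics/m_{n}.png',m*255)
im=F['side']['pixels'][110:320,70:320];cv2.imwrite('pics/c1.png',cv2.resize(im,None,fx=2.8,fy=2.8,interpolation=2))
E
```

```text
scene
226 [310.6 121.4] [304.2 112.4] [319.2 133.2]
86 [407.1 145.6] [404.1 139. ] [410.3 152.8]
7 [426.7 166. ] [426.7 165. ] [426.7 167. ]
deck 15520.5 [((486, 252), [835.0, 280.0]), ((271, 260), [752.0, -168.0]), ((265, 147), [426.0, -102.0]), ((432, 142), [511.0, 340.0])]
side
263 [249.1 160. ] [250.9 149.3] [247.1 171.2]
17 [165.  281.4] [167.  281.4] [163.  281.4]
152 [197.3 288.8] [187.7 282.5] [206.5 294.8]
deck 13962.0 [((302, 213), [424.0, -105.0]), ((186, 341), [507.0, 341.0]), ((78, 263), [837.0, 280.0]), ((183, 184), [773.0, -72.0]), ((238, 182), [635.0, -149.0])]
```

View pics/c1.png

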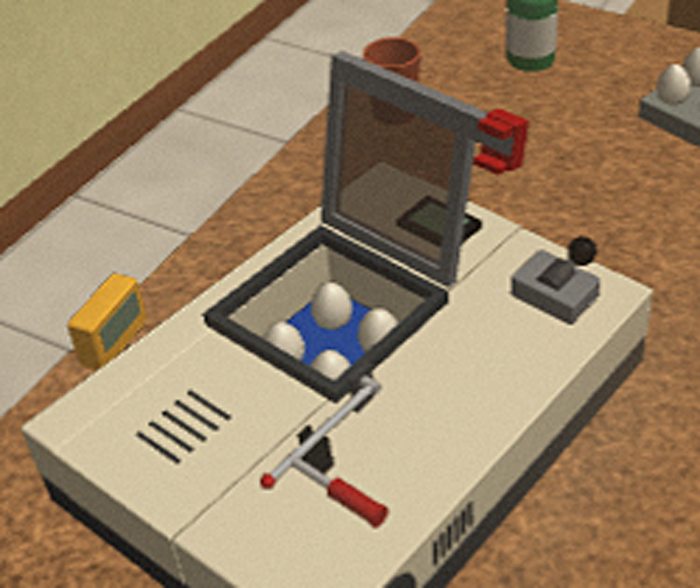

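The deck corners make a 453 x 333 mm rectangle, against 460 x 340 given, with yaw about -0.185 and centre about (630,87). Next I check the handle, tip and slot.

```bash
cat >> h.py <<'E'
def inc(yaw,c,p):
    R=np.array([[np.cos(yaw),-np.sin(yaw),0],[np.sin(yaw),np.cos(yaw),0],[0,0,1]]);return R@np.array(p,float)+[c[0],c[1],0]
def units(s,target):  # shift units from measured pose
    return (np.array(s['tcp_rot']).T@(np.array(target)-s['eef_pos'])/50).round(3)
E
python3 - <<'E'
from h import *
from cell import telemetry
a,b=load('scene0.npz'),load('side0.npz')
T={'tip':((426.7,166),(165,281.4)),'grip':((407.1,145.6),(197.3,288.8)),'e1':((404.1,139),(206.5,294.8)),'e2':((410.3,152.8),(187.7,282.5)),'lug':((310.6,121.4),(249.1,160))}
P={k:tri(a,p,b,q) for k,(p,q) in T.items()}
for k,v in P.items(): print(k,v[0].round(1),round(v[1],1))
c=(630.5,87.5)
for yaw in (-.182,-.188):
  for n,p in dict(tip=(-55,162,130),grip=(-120,136,130),pivot=(-55,41,130)).items(): print(yaw,n,inc(yaw,c,p).round(1))
  R=inc(yaw,(0,0),[1,0,0]);Ry=inc(yaw,(0,0),[0,1,0]);d=P['lug'][0]-[*c,0];print('lug in inc',d@R,d@Ry,d[2])
s=telemetry.state()
for t in ((390,-100,290),(500,190,230)): print(units(s,t))
E
```

```text
tip [608.6 256.6 132. ] 1.4
grip [535.7 243.6 132.9] 0.5
e1 [511.3 248.  132. ] 0.3
e2 [561.7 238.7 133.9] 1.0
lug [547.3 -33.9 281. ] 0.9
-0.182 tip [605.7 256.8 130. ]
-0.182 grip [537.1 243.  130. ]
-0.182 pivot [583.8 137.8 130. ]
lug in inc -59.83655374974101 -134.46427843879886 280.95855719515765
-0.188 tip [606.7 256.9 130. ]
-0.188 grip [538.  243.5 130. ]
-0.188 pivot [584.1 138.1 130. ]
lug in inc -59.028695865077204 -134.8208752574344 280.95855719515765
[ 6.539 -6.794 -0.897]
[ 10.695 -11.396   0.312]
```

Call:
step_arm --plan '[{"xyz": [0.8,-0.8,-0.9],"roll": -1.3,"hand": 0},{"xyz": [1.6,-1.7,-0.9],"roll": -2.6,"hand": 0},{"xyz": [2.4,-2.5,-0.9],"roll": -3.9,"hand": 0},{"xyz": [3.2,-3.4,-0.9],"roll": -5.2,"hand": 0},{"xyz": [4.1,-4.3,-0.9],"roll": -6.5,"hand": 0},{"xyz": [4.9,-5.1,-0.9],"roll": -7.8,"hand": 0},{"xyz": [5.7,-6.0,-0.9],"roll": -9.1,"hand": 0},{"xyz": [6.5,-6.8,-0.9],"roll": -10.4,"hand": 0},{"xyz": [7.2,-7.5,-0.8],"roll": -11.7,"hand": 0},{"xyz": [7.9,-8.2,-0.6],"roll": -13.0,"hand": 0},{"xyz": [8.6,-9.0,-0.4],"roll": -14.3,"hand": 0},{"xyz": [9.3,-9.8,-0.2],"roll": -15.6,"hand": 0}]'

```text
time_s: 1.6
eef_pos: [464.3, 91.4, 254.7]
tcp_rot: [[-0.833, 0.553, -0.0], [0.553, 0.833, -0.0], [0.0, -0.001, -1.0]]
contact_force: [0.9, -0.7, 0.2]
gripper_width: 85.7
grasp_force: 0.0
```

Call:
step_arm --plan '[{"xyz": [0.15,0.9,0.0],"roll": -1.0,"hand": 0},{"xyz": [0.3,1.8,0.2],"roll": -2.0,"hand": 0},{"xyz": [0.45,2.6,0.6],"roll": -2.9,"hand": 0},{"xyz": [0.55,3.3,1.1],"roll": -2.9,"hand": 0},{"xyz": [0.55,3.3,1.1],"roll": -2.9,"hand": 0},{"xyz": [0.55,3.3,1.1],"roll": -2.9,"hand": 0}]'

```text
time_s: 2.35
eef_pos: [532.8, 241.5, 200.1]
tcp_rot: [[-0.983, 0.186, -0.001], [0.186, 0.983, -0.001], [0.001, -0.001, -1.0]]
contact_force: [-0.3, -0.4, -0.3]
gripper_width: 85.4
grasp_force: 0.0
```

```bash
python3 - <<'E'
from h import *
from cell import telemetry,vision
s=telemetry.state();f=vision.grab_frame('wrist');cv2.imwrite('pics/w1.png',f['pixels'])
R=np.array(s['tcp_rot']);M=f['tool_from_camera']
Rw=R@M[:3,:3];tw=R@M[:3,3]+s['eef_pos'];g=dict(f);g['R']=Rw.T;g['t']=-Rw.T@tw
print(s['eef_pos'],R[:2,:2],np.degrees(np.arctan2(R[1,0],R[0,0])))
for r in red(f['pixels'],15): print(r,plane(g,r[1],130),plane(g,r[2],130),plane(g,r[3],130))
E
```

```text
[532.83958524 241.53527812 200.13047767] [[-0.98262035  0.18562378]
 [ 0.18562471  0.98262031]] 169.3024399212441
(np.int32(1357), array([257.6, 215.9]), array([258. , 182.9]), array([257.1, 251. ])) [537.20849086 241.77808443 130.        ] [513.67722626 246.46278845 130.        ] [564.04835383 236.38236145 130.        ]
(np.int32(123), array([291.5, 298.4]), array([291.3, 291.9]), array([291.7, 305. ])) [609.15856793 255.10201324 130.        ] [603.29279053 255.8225723  130.        ] [615.22304669 254.35675479 130.        ]
```

View pics/w1.png

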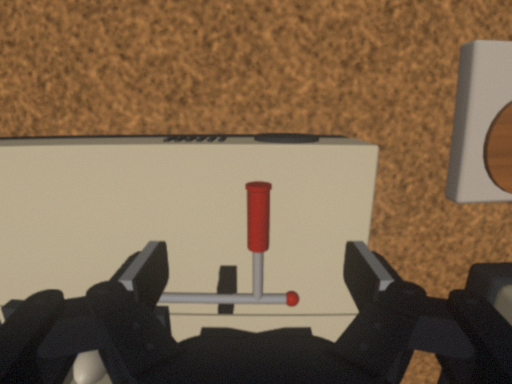

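The wrist view shows the handle upright and centred between the fingers at (258,216), and the ball at (291,298). Casting rays to z=130 puts the handle at (537,242), which agrees with the first measurement.

Call:
step_arm --plan '[{"xyz": [0,0.02,0.6],"roll": 0,"hand": 0},{"xyz": [0,0.02,1.1],"roll": 0,"hand": 0},{"xyz": [0,0.02,1.4],"roll": 0,"hand": 0},{"xyz": [0,0.02,1.47],"roll": 0,"hand": 0},{"xyz": [0,0.02,1.47],"roll": 0,"hand": 0.5},{"xyz": [0,0.02,1.47],"roll": 0,"hand": 1},{"xyz": [0,0.02,1.47],"roll": 0,"hand": 1},{"xyz": [0,0.02,1.47],"roll": 0,"hand": 1},{"xyz": [0,0.02,1.47],"roll": 0,"hand": 1},{"xyz": [0,0.02,1.47],"roll": 0,"hand": 1}]' --newtons 25

```text
time_s: 3.65
eef_pos: [533.8, 243.0, 127.2]
tcp_rot: [[-0.983, 0.186, 0.001], [0.186, 0.983, -0.0], [-0.001, 0.0, -1.0]]
contact_force: [-0.5, -0.8, 3.9]
gripper_width: 15.2
grasp_force: 24.8
```

Call:
step_arm --plan '[{"xyz": [0,-0.01,-0.16],"roll": 0,"hand": 1},{"xyz": [0,-0.03,-0.32],"roll": 0,"hand": 1},{"xyz": [0,-0.11,-0.63],"roll": 0,"hand": 1},{"xyz": [0,-0.24,-0.93],"roll": 0,"hand": 1},{"xyz": [0,-0.42,-1.2],"roll": 0,"hand": 1},{"xyz": [0,-0.65,-1.43],"roll": 0,"hand": 1},{"xyz": [0,-0.91,-1.62],"roll": 0,"hand": 1},{"xyz": [0,-1.19,-1.76],"roll": 0,"hand": 1},{"xyz": [0,-1.5,-1.86],"roll": 0,"hand": 1},{"xyz": [0,-1.5,-1.86],"roll": 0,"hand": 1}]'

```text
time_s: 4.9
eef_pos: [519.3, 168.1, 220.3]
tcp_rot: [[-0.982, 0.187, 0.0], [0.187, 0.982, -0.0], [-0.0, -0.0, -1.0]]
contact_force: [-0.4, 1.6, 4.1]
gripper_width: 14.5
grasp_force: 25.1
```

Call:
step_arm --plan '[{"xyz": [0,-0.16,-0.03],"roll": 0,"hand": 1},{"xyz": [0,-0.32,-0.04],"roll": 0,"hand": 1},{"xyz": [0,-0.48,-0.04],"roll": 0,"hand": 1},{"xyz": [0,-0.64,-0.03],"roll": 0,"hand": 1},{"xyz": [0,-0.8,0.0],"roll": 0,"hand": 1},{"xyz": [0,-0.92,0.03],"roll": 0,"hand": 1},{"xyz": [0,-0.94,0.04],"roll": 0,"hand": 1}]'

```text
time_s: 5.78
eef_pos: [510.5, 122.1, 217.9]
tcp_rot: [[-0.983, 0.186, -0.001], [0.186, 0.983, -0.002], [0.0, -0.002, -1.0]]
contact_force: [-2.4, -0.2, 7.4]
gripper_width: 15.3
grasp_force: 25.4
```

Call:
step_arm --plan '[{"xyz": [0,0,0],"roll": 0,"hand": 0.4},{"xyz": [0,0,0],"roll": 0,"hand": 0.4},{"xyz": [0,0,0],"roll": 0,"hand": 0.4},{"xyz": [0,0,0],"roll": 0,"hand": 0.4},{"xyz": [0,0,-0.4],"roll": 0,"hand": 0.4},{"xyz": [0,0,-0.9],"roll": 0,"hand": 0.4},{"xyz": [0,0,-1.5],"roll": 0,"hand": 0.4},{"xyz": [0,0,-2.1],"roll": 0,"hand": 0.4},{"xyz": [0,0,-2.1],"roll": 0,"hand": 0.4}]'

```text
time_s: 6.9
eef_pos: [512.3, 123.3, 325.1]
tcp_rot: [[-0.983, 0.186, 0.005], [0.186, 0.983, 0.0], [-0.005, 0.001, -1.0]]
contact_force: [0.5, 0.7, -0.5]
gripper_width: 51.4
grasp_force: 0.0
```

```bash
cat > look.py <<'E'
from h import *
from cell import telemetry,vision
import sys
def look(tag):
    s=telemetry.state();print(s['time_s'],s['eef_pos'].round(1) if hasattr(s['eef_pos'],'round') else s['eef_pos'])
    I={'tip':(-55,5.2,245.6),'grip':(-120,13,220.8)}
    for n in('scene','side'):
        f=vision.grab_frame(n);np.savez(f'{n}{tag}.npz',**f);cv2.imwrite(f'pics/{n}{tag}.png',f['pixels'])
        print(n,{k:proj(f,inc(-.185,(630.5,87.5),p)).round(1) for k,p in I.items()})
        for r in red(f['pixels']): print(*r)
look(sys.argv[1])
E
python3 look.py 1
```

```text
6.9 [512.3 123.3 325.1]
scene {'tip': array([373.2, 133.1]), 'grip': array([367.3, 121.5])}
223 [310.6 121.3] [304.1 112.5] [319.3 133. ]
97 [367.2 119.8] [364.9 112.3] [369.7 127.7]
15 [373.7 133.3] [374. 131.] [373.6 135.1]
side {'tip': array([210.1, 202.5]), 'grip': array([231.7, 225. ])}
15 [247.5 154.7] [246.4 152.8] [248.7 156.6]
93 [253.4 163.1] [257.7 152.7] [249.7 172.1]
21 [209.9 201.7] [208.1 203.1] [211.9 199.9]
153 [232.4 224.9] [222.2 219.5] [242.  229.9]
```

The rod is on its stop, with tip and handle within 2 px of prediction. Now I go around behind the lid.

Call:
step_arm --plan '[{"xyz": [0,-0.9,0],"roll": 0,"hand": 1},{"xyz": [0,-1.8,0],"roll": 0,"hand": 1},{"xyz": [0,-2.7,0],"roll": 0,"hand": 1},{"xyz": [0,-3.6,0],"roll": 0,"hand": 1},{"xyz": [-0.4,-4.1,0],"roll": 0,"hand": 1},{"xyz": [-1.2,-4.1,0],"roll": 0,"hand": 1},{"xyz": [-2.0,-4.1,0],"roll": 0,"hand": 1},{"xyz": [-2.7,-4.1,0],"roll": 0,"hand": 1},{"xyz": [-2.7,-4.1,0.4],"roll": 0,"hand": 1},{"xyz": [-2.7,-4.1,0.8],"roll": 0,"hand": 1},{"xyz": [-2.7,-4.1,0.8],"roll": 0,"hand": 1}]'

```text
time_s: 8.38
eef_pos: [603.7, -102.9, 279.3]
tcp_rot: [[-0.983, 0.186, -0.006], [0.186, 0.983, 0.002], [0.007, 0.0, -1.0]]
contact_force: [0.0, 0.3, 0.2]
gripper_width: -0.0
grasp_force: 0.0
```

```bash
python3 look.py 2; python3 - <<'E'
import cv2,numpy as np
a=cv2.imread('pics/scene2.png')[60:240,220:420];b=cv2.imread('pics/side2.png')[90:270,120:320]
cv2.imwrite('pics/c2.png',cv2.resize(np.hstack([a,b]),None,fx=2,fy=2,interpolation=2))
E
```

```text
8.375 [ 603.7 -102.9  279.3]
scene {'tip': array([373.2, 133.1]), 'grip': array([367.3, 121.5])}
97 [367.2 119.8] [364.9 112.3] [369.7 127.7]
35 [316.1 131.2] [317.2 127. ] [315.1 135. ]
15 [373.7 133.3] [374. 131.] [373.6 135.1]
side {'tip': array([210.1, 202.5]), 'grip': array([231.7, 225. ])}
266 [249. 160.] [251.1 149.4] [246.8 171.2]
20 [209.8 201.8] [208.2 203.2] [211.2 200.2]
153 [232.7 225. ] [222.7 219.6] [242. 230.]
```

View pics/c2.png

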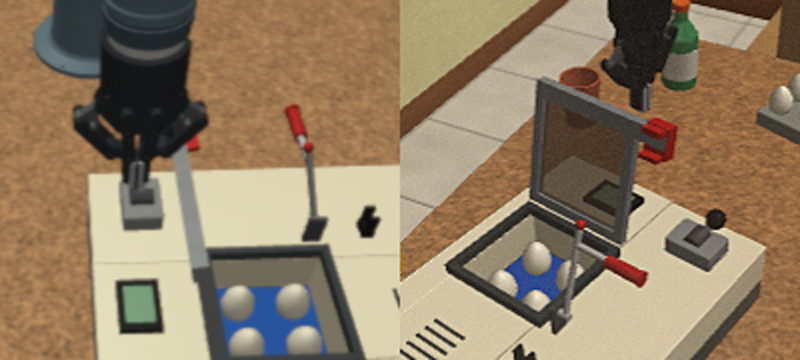

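The picture shows the rod leaning on its stop, with its ball at crop (308,146) in the scene view and (580,225) in the side view. The closed fingers are just behind the lid's outer face. I start pushing slowly.

Call:
step_arm --plan '[{"xyz": [0,0.15,-0.08],"roll": 0,"hand": 1},{"xyz": [0,0.3,-0.12],"roll": 0,"hand": 1},{"xyz": [0,0.4,-0.14],"roll": 0,"hand": 1},{"xyz": [0,0.5,-0.15],"roll": 0,"hand": 1},{"xyz": [0,0.6,-0.18],"roll": 0,"hand": 1},{"xyz": [0,0.7,-0.2],"roll": 0,"hand": 1},{"xyz": [0,0.8,-0.22],"roll": 0,"hand": 1},{"xyz": [0,0.9,-0.24],"roll": 0,"hand": 1},{"xyz": [0,1.0,-0.25],"roll": 0,"hand": 1},{"xyz": [0,1.1,-0.26],"roll": 0,"hand": 1},{"xyz": [0,1.2,-0.26],"roll": 0,"hand": 1},{"xyz": [0,1.2,-0.26],"roll": 0,"hand": 1}]'

```text
time_s: 9.98
eef_pos: [616.4, -43.6, 295.2]
tcp_rot: [[-0.983, 0.185, -0.001], [0.185, 0.983, 0.001], [0.001, 0.001, -1.0]]
contact_force: [0.0, -0.2, -0.3]
gripper_width: 0.0
grasp_force: 0.0
```

```bash
cat >> look.py <<'E'
# lid angle from triangulated lug; calibrated on first view (166.6 mm at angle ~1.78)
a,b=(load(f'{n}{sys.argv[1]}.npz') for n in('scene','side'))
f=lambda d:[r[1] for r in red(d['pixels'],20)]
for p in f(a):
    for q in f(b):
        X,e=tri(a,p,b,q)
        if e<8:
            d=X-[630.5,87.5,0];y=d[:2]@[np.sin(.185),np.cos(.185)];x=d[:2]@[np.cos(.185),-np.sin(.185)]
            print('pair',p,q,'inc',x.round(1),y.round(1),X[2].round(1),'err',e.round(1),'ang',np.arctan2(X[2]-118,y+100).round(3),'r',np.hypot(X[2]-118,y+100).round(1))
E
python3 look.py 3
```

```text
9.975 [616.4 -43.6 295.2]
scene {'tip': array([373.2, 133.1]), 'grip': array([367.3, 121.5])}
97 [367.2 119.8] [364.9 112.3] [369.7 127.7]
15 [373.7 133.3] [374. 131.] [373.6 135.1]
side {'tip': array([210.1, 202.5]), 'grip': array([231.7, 225. ])}
304 [240.  165.3] [240.6 153.1] [239.4 177.1]
19 [209.8 201.7] [208.8 199.6] [210.8 203.6]
154 [232.4 224.9] [222.3 219.4] [241.9 230.1]
pair [367.2 119.8] [232.4 224.9] inc -122.7 13.3 223.4 err 1.1 ang 0.749 r 154.7
```

Call:
step_arm --plan '[{"xyz": [0,0.12,0.02],"roll": 0,"hand": 1},{"xyz": [0,0.24,0.04],"roll": 0,"hand": 1},{"xyz": [0,0.36,0.05],"roll": 0,"hand": 1},{"xyz": [0,0.48,0.05],"roll": 0,"hand": 1},{"xyz": [0,0.6,0.05],"roll": 0,"hand": 1},{"xyz": [0,0.7,0.06],"roll": 0,"hand": 1},{"xyz": [0,0.8,0.07],"roll": 0,"hand": 1},{"xyz": [0,0.9,0.08],"roll": 0,"hand": 1},{"xyz": [0,0.9,0.08],"roll": 0,"hand": 1}]'

```text
time_s: 11.2
eef_pos: [625.0, 0.3, 291.7]
tcp_rot: [[-0.983, 0.185, 0.0], [0.185, 0.983, 0.0], [0.0, 0.0, -1.0]]
contact_force: [-0.8, 0.2, -0.4]
gripper_width: 0.1
grasp_force: 0.0
```

```bash
cat >> look.py <<'E'
n=np.array([np.cos(.185),-np.sin(.185),0])
for q in f(b):
    c,v=ray(b,q);o=np.array([630.5,87.5,0])-59.5*n;X=c+v*((o-c)@n)/(v@n);d=X-[630.5,87.5,0];y=d[:2]@[np.sin(.185),np.cos(.185)]
    print('side',q,y.round(1),X[2].round(1),'ang',np.arctan2(X[2]-118,y+100).round(3),'r',np.hypot(X[2]-118,y+100).round(1))
E
python3 look.py 4; python3 - <<'E'
import cv2,numpy as np
a=cv2.imread('pics/scene4.png')[60:240,220:420];b=cv2.imread('pics/side4.png')[90:270,120:320]
cv2.imwrite('pics/c4.png',cv2.resize(np.hstack([a,b]),None,fx=2,fy=2,interpolation=2))
E
```

```text
11.2 [6.250e+02 3.000e-01 2.917e+02]
scene {'tip': array([373.2, 133.1]), 'grip': array([367.3, 121.5])}
6 [371.3 125.7] [370.3 124.7] [372.3 126.7]
15 [373.7 133.3] [374. 131.] [373.6 135.1]
side {'tip': array([210.1, 202.5]), 'grip': array([231.7, 225. ])}
331 [228.5 175.8] [225.8 163.8] [231.3 187.7]
20 [209.8 201.8] [208.2 203.2] [211.2 200.2]
154 [232.5 224.9] [222.7 219.6] [242.1 229.9]
side [228.5 175.8] -55.7 283.5 ang 1.309 r 171.3
side [209.8 201.8] 11.0 254.2 ang 0.887 r 175.7
side [232.5 224.9] -65.7 122.5 ang 0.13 r 34.6
```

View pics/c4.png

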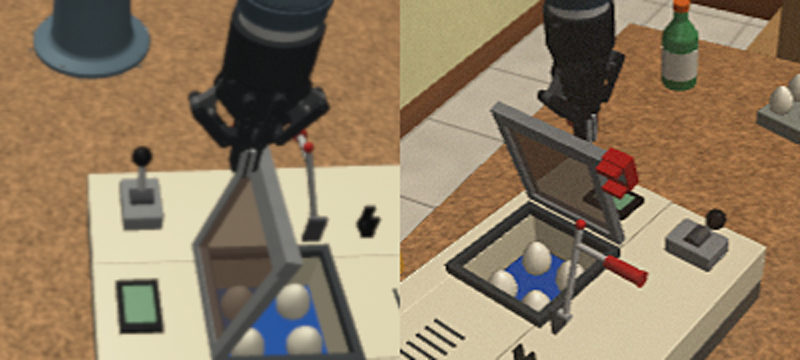

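The lid is at about 1.31 rad, pushed at its bar, and the rod still stands. I carry on down.

Call:
step_arm --plan '[{"xyz": [0,0.1,0.02],"roll": 0,"hand": 1},{"xyz": [0,0.2,0.04],"roll": 0,"hand": 1},{"xyz": [0,0.3,0.06],"roll": 0,"hand": 1},{"xyz": [0,0.4,0.09],"roll": 0,"hand": 1},{"xyz": [0,0.5,0.13],"roll": 0,"hand": 1},{"xyz": [0,0.6,0.17],"roll": 0,"hand": 1},{"xyz": [0,0.7,0.21],"roll": 0,"hand": 1},{"xyz": [0,0.78,0.24],"roll": 0,"hand": 1},{"xyz": [0,0.78,0.24],"roll": 0,"hand": 1}]'

```text
time_s: 12.42
eef_pos: [632.1, 38.4, 279.6]
tcp_rot: [[-0.983, 0.185, -0.0], [0.185, 0.983, -0.0], [0.0, -0.0, -1.0]]
contact_force: [-0.0, -0.9, -0.3]
gripper_width: -0.2
grasp_force: 0.0
```

```bash
python3 look.py 5|grep -v "^scene\|^side {"
```

```text
12.425 [632.1  38.4 279.6]
338 [215.4 193. ] [207.3 184.6] [223.  201.1]
152 [232.4 224.9] [222.7 219.5] [241.9 230.1]
side [215.4 193. ] -8.8 265.6 ang 1.017 r 173.5
side [232.4 224.9] -65.3 122.8 ang 0.137 r 35.0
```

Call:
step_arm --plan '[{"xyz": [0,0.06,0.03],"roll": 0,"hand": 1},{"xyz": [0,0.12,0.06],"roll": 0,"hand": 1},{"xyz": [0,0.18,0.1],"roll": 0,"hand": 1},{"xyz": [0,0.18,0.1],"roll": 0,"hand": 1},{"xyz": [0,0.18,0.1],"roll": 0,"hand": 1},{"xyz": [0,0.18,0.1],"roll": 0,"hand": 1},{"xyz": [0,0.18,0.1],"roll": 0,"hand": 1},{"xyz": [0,0.18,0.1],"roll": 0,"hand": 1}]'

```text
time_s: 13.52
eef_pos: [633.9, 46.9, 274.8]
tcp_rot: [[-0.983, 0.186, 0.0], [0.186, 0.983, -0.0], [-0.0, -0.0, -1.0]]
contact_force: [-0.2, -0.2, -0.6]
gripper_width: 0.1
grasp_force: 0.0
```

```bash
python3 look.py 6|grep -v "^scene\|^side {"
```

```text
13.525 [633.9  46.9 274.8]
308 [212.1 198.5] [202.6 193.3] [221.6 203.8]
154 [232.3 224.9] [222.3 219.3] [241.9 230.2]
side [212.1 198.5] 2.9 258.0 ang 0.937 r 173.8
side [232.3 224.9] -64.9 123.1 ang 0.145 r 35.4
```

Call:
step_arm --plan '[{"xyz": [0,-0.1,-0.15],"roll": 0,"hand": 1},{"xyz": [0,-0.3,-0.5],"roll": 0,"hand": 1},{"xyz": [0,-0.6,-1.0],"roll": 0,"hand": 1},{"xyz": [0,-1.2,-1.5],"roll": 0,"hand": 1},{"xyz": [0,-2.0,-1.5],"roll": 0,"hand": 1},{"xyz": [0,-2.8,-1.5],"roll": 0,"hand": 1},{"xyz": [0,-2.8,-1.5],"roll": 0,"hand": 1},{"xyz": [0,-2.8,-1.5],"roll": 0,"hand": 1},{"xyz": [0,-2.8,-1.5],"roll": 0,"hand": 1},{"xyz": [0,-2.8,-1.5],"roll": 0,"hand": 1},{"xyz": [0,-2.8,-1.5],"roll": 0,"hand": 1},{"xyz": [0,-2.8,-1.5],"roll": 0,"hand": 1}]'

```text
time_s: 15.12
eef_pos: [607.9, -90.3, 349.8]
tcp_rot: [[-0.983, 0.185, -0.0], [0.185, 0.983, -0.0], [-0.0, -0.0, -1.0]]
contact_force: [0.1, -0.4, -0.3]
gripper_width: 0.3
grasp_force: 0.0
```

```bash
python3 look.py 7|grep -v "^scene\|^side {"; python3 - <<'E'
import cv2,numpy as np
a=cv2.imread('pics/scene7.png')[60:240,220:420];b=cv2.imread('pics/side7.png')[90:270,120:320]
cv2.imwrite('pics/c7.png',cv2.resize(np.hstack([a,b]),None,fx=2,fy=2,interpolation=2))
E
```

```text
15.125 [607.9 -90.3 349.8]
354 [368.4 127.8] [374.5 115.9] [361.4 141.2]
308 [212.1 198.5] [202.7 193. ] [221.5 203.9]
154 [232.3 224.9] [222.2 219.4] [241.9 230.2]
pair [368.4 127.8] [212.1 198.5] inc -58.8 -3.4 255.1 err 7.8 ang 0.957 r 167.7
side [212.1 198.5] 2.9 258.0 ang 0.937 r 173.8
side [232.3 224.9] -64.9 123.1 ang 0.145 r 35.4
```

View pics/c7.png

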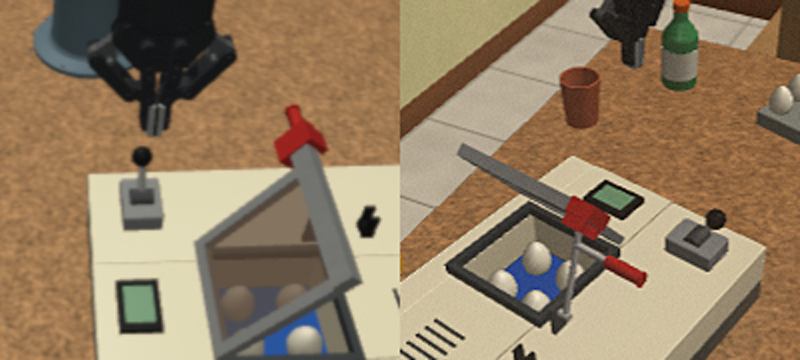

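The lid hasn't moved over the last 1.5 s with the robot clear: its lug at crop (585,217) in the side view sits on the rod's tip, at about 0.93 rad. The lever and eggs are undisturbed, so I hand it in.

```bash
python3 -c "
from cell import job;print(job.finish_job())"
```

```text
the job is handed in; nothing more can be done
None
```

The rod is up on its stop and holding the lid open in its slot at about 0.93 rad; the lever and egg tray were not touched, and the job was handed in at about 15 s.

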